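Put the barista's tools back on their own places

ROBOT

A 6-joint arm with a two-finger parallel gripper is mounted at the origin on the work surface. World frame = base frame: x ahead of the robot, y to its left, z up, the work surface at z = 0. Lengths are in m, angles in rad, forces in N, time in s.
With the tool pointing down it reaches from about 0.35 to 0.85 m from the base axis. Payload 8.1 kg.
Tool frame: the origin (TCP) lies at the very end of the fingers, on their centre line; the grasp point (between the pads) lies 19 mm behind it (bot.grasp_offset is the distance from the TCP to the grasp point, in m); z points along the fingers, y is the line along which they close (so a half turn about z gives the same grasp; the last joint's range is limited). The gripper opens to 93 mm and grips with 3 to 60 N. Pads are 15 mm wide; open, the fingers measure 128 mm over their backs; the gripper's body (75 mm by 188 mm) begins 65 mm behind the grasp point.
Start: joints at [-1.359, 0.13, 1.488, -0, 1.523, -0.085], TCP at [0.175, -0.574, 0.219] pointing down, gripper open.
Joint ranges: [-2.96, 2.96], [-0.89, 2.26], [0.02, 2.5], [-1.34, 4.48], [0, 2.73], [-2.66, 2.66]. Speed limits (rad/s): [2.39, 2.39, 2.79, 3.14, 3.14, 3.14].

INTERFACE

Orientations are given as a unit quaternion [w, x, y, z].
In Python, from station import bot, viewer gives the robot as it stands.
- The arm moves only by the shell command python3 -m jog 'ROWS'. ROWS is JSON, a list of rows, each an object with "grip": the opening, from 0 (shut) to 1 (fully open); "slide": the shift along the tool's x, y, z in cm, a list of three; "delta_rot": the turn, a rotation vector about the tool's x, y, z in units of 6 degrees (1.0 is 6 degrees), a list of three. In form: [{"grip": grip, "slide": [x, y, z], "delta_rot": [wx, wy, wz]}, ...]. A call has 1 to 8 rows; each row shifts and turns the commanded pose from where the row before left it, along the tool's axes as they then stand; what a row does not reach is not made up. A row lasts 1/12 s, in which the tool goes at most 41.7 mm and 7.16 degrees, less where a joint would pass 70% of its speed; a pose out of reach is approached as far as the arm can. A call with a gripper value outside its range is refused whole. The fingers move at their own pace and stop on an object; the grip force is fixed at half the most. Time passes only in rows, so rows that do not move let the fingers close. It gives the time, the measured TCP pose, the force, the opening and the grip force at its end, in the units of the state.
- bot.get_state(): the state, without advancing time (a new reading comes with each control period).
- viewer.snapshot(name): name is "scene" or "side" or "wrist"; returns the picture (480x640x3 uint8, red, green, blue); there is no depth.
- viewer.camera_model(name): a dict with "mtx" (3x3 intrinsics, pixels), "rvec" (rotation vector, rad) and "tvec" (3), from world to camera coordinates, as OpenCV has them. Camera axes: x right, y down, z forward; pixel columns grow to the right and rows downward; lengths in m; the calibration is good to about 2 mm. The wrist camera is an equidistant fisheye: a pixel r from the principal point sees the ray r / f radians off the axis. A picture is of the moment at which its call begins: read the wrist's pose just before it. camera_model takes no time and is no camera call; for the wrist camera it gives the pose at the moment of the call.
- bot.job_done(): hands the job in; it is judged then, once.
The state is a dict: "t": time; "joint_pos": joint angles; "dq": joint speeds; "effort": joint torques, N m; "eef_pos": TCP position; "tcp_rot": TCP orientation; "wrist_force": force on the tool from outside, world axes, zero at the start; "wrist_torque": the same for the moment, N m; "grip_width": opening from 0.0 (shut) to 1.0 (fully open); "grip_force": force on a finger pad.
Only numpy, scipy, OpenCV 4.12 (cv2) and the standard library are available. Lean on these libraries where they do the work, as an engineer would, in place of code of your own. Each camera call takes 0.05 s, during which the arm holds its last target. There are 200 camera calls.

TASK

The tamper, the dosing cup and the milk jug each stand on another's place. Put each upright in the middle of its own: the tamper on the round rubber mat, the dosing cup on the square scale and the milk jug on the slotted drip tray; the hexagonal coaster is free to stand one on meanwhile. Keep all three upright throughout, let go of them, and leave the espresso cup and the pile of lids where they are.

Things in the scene. Friction and masses are not known exactly. Their poses are not given: they have to be found in the camera images.
- tamper_c (a point): Coffee tamper, 350 g, 95 mm tall, loose, round about its upright z axis: a steel foot 58 mm across (its lowest 20 mm), a thin neck 22 mm across, and a dark wooden knob on top, 40 mm across between 70 and 86 mm above its underside (the place to grip). The point is on its axis, half-way up, 47.5 mm above its underside. Its place is the round mat.
- cup_c (a point): Dosing cup, 160 g: plain open steel cup, no handle, straight sides, 56 mm across and 70 mm tall, loose, z along its axis, up. The point is on its axis, half-way up, 35 mm above its underside. Grip it across the outside. Its place is the scale.
- jug_c (a point): Milk jug, 240 g: open steel jug with a handle, 95 mm tall, loose; belly 68 mm across up to 45 mm, narrowing to a straight neck 56 mm across from 66 to 95 mm above its underside (the place to grip from outside). The handle stands out towards its own +y, to 62 mm from the axis; a small spout is on -y; so grip the neck along its own x. z along its axis, up. The point is on the axis of the body, half-way up, 47.5 mm above its underside. Its place is the drip tray.
- mat_top (a point): Round black rubber tamping mat, 104 mm across, 8 mm thick, fixed. The point is the middle of its flat top; z up.
- scale_top (a point): Square black barista scale, 110 by 110 mm, 18 mm high, with a steel weighing plate and a small display strip at one edge, fixed. The point is the middle of its flat top; z up.
- drip_top (a point): Oblong aluminium drip tray with nine dark slots, 96 (its x) by 130 mm (its y), 15 mm high, flat top, fixed. The point is the middle of its top; z up.
- coaster_top (a point): Hexagonal cork coaster, 104 mm across the flats, 8 mm thick, fixed; empty at the start: the free spot. The point is the middle of its flat top; z up.
- demitasse: Bystander: white china espresso cup, 62 mm across the rim, 55 mm tall, standing loose on the counter among the places. Origin at the middle of its underside, z up.
- lids: Bystander: low pile of white drink lids, 82 mm across, 26 mm high, loose on the counter among the places. Origin at the middle of its underside, z up.
Not all that is in view belongs to the job. What is shaped like the part that bears cup_c but red or yellow is not meant.

How it is judged:
At the end, for the whole second after the job is handed in: The tamper stands on the round mat, the dosing cup on the scale and the milk jug on the drip tray, each upright (within 0.1 rad), its axis within 15 mm of the middle of its place, its underside on the top (within 5 mm), released and at rest (horizontal distance between tamper_c and mat_top below 0.015 m and z of tamper_c in the frame of mat_top below 0.0525 m and angle between each of tamper_c, cup_c, jug_c's own z axis and vertical below 0.1 rad and linear speed of each of tamper, cup, jug below 0.02 m/s and angular speed of each of tamper, cup, jug below 0.2 rad/s and horizontal distance between cup_c and scale_top below 0.015 m and z of cup_c in the frame of scale_top below 0.04 m and horizontal distance between jug_c and drip_top below 0.015 m and z of jug_c in the frame of drip_top below 0.0525 m); the robot touches nothing.
It fails at once if the tamper, the dosing cup or the milk jug is tipped (more than 0.6 rad) (angle between any of tamper_c, cup_c, jug_c's own z axis and vertical above 0.6 rad).
It fails at once if the espresso cup is pushed more than 30 mm from where it stood (distance of demitasse from where it was at the start of the episode above 0.03 m).
It fails at once if the pile of lids is pushed more than 30 mm from where it stood (distance of lids from where it was at the start of the episode above 0.03 m).
It also fails if it takes over 118 s, if anything falls off the work surface, if the arm or the gripper's body presses on something with over 40 N, if the wrist force passes 120 N, or if a joint passes its speed limit or range.

## Working session

There is one attempt and no reset: what is moved stays moved. The work goes in short steps, Python scripts to look and compute and a shell command to move; the robot and the scene stay as the last step left them, time stands still between calls to the robot, and variables do not carry over. Pictures are saved under pics/ and viewed, at most 14 in all, crops included, and the job is handed in when it is done.

```bash
ls; mkdir -p pics; python3 - <<'E'
from station import bot, viewer
import cv2
for n in("scene","side"):
    cv2.imwrite(f"pics/{n}0.png",cv2.cvtColor(viewer.snapshot(n),cv2.COLOR_RGB2BGR)); print(n,viewer.camera_model(n))
s=bot.get_state();print(s['t'],s['eef_pos'],s['tcp_rot'],bot.grasp_offset)
E
```

```text
pics
scene {'mtx': array([[620.20745348,   0.        , 323.73673163],
       [  0.        , 620.20745348, 236.30662097],
       [  0.        ,   0.        ,   1.        ]]), 'rvec': array([ 0.77990021,  2.53826895, -1.11644179]), 'tvec': array([ 0.38995296, -0.18132484,  1.50659556])}
side {'mtx': array([[525.07339766,   0.        , 322.17197522],
       [  0.        , 525.07339766, 246.70235956],
       [  0.        ,   0.        ,   1.        ]]), 'rvec': array([ 0.18749641, -2.71427149,  1.42057855]), 'tvec': array([0.52341638, 0.06469844, 1.17926623])}
0.1 [ 0.17540289 -0.57327488  0.21770474] [-8.09188208e-04  9.89004265e-01  1.47884775e-01 -5.25130772e-05] 0.0188
```

View pics/scene0.png

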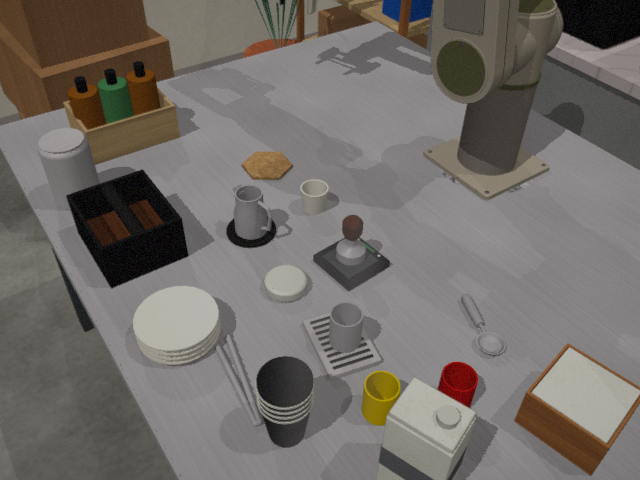

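View pics/side0.png

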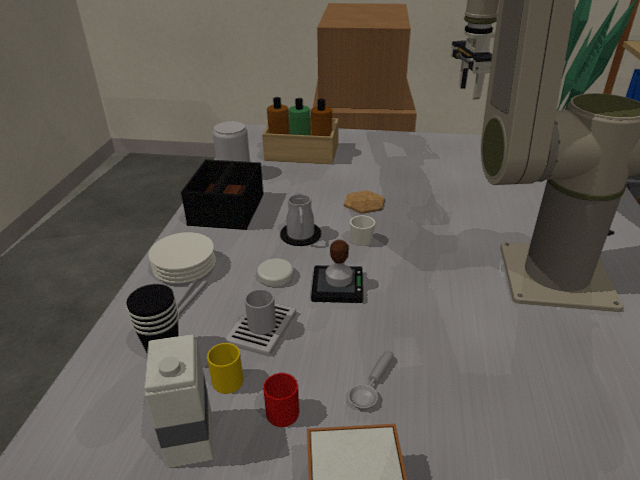

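Candidates: the dosing cup could be grey (346,328), yellow (380,397), red (458,385) or the black paper cups (286,400). I choose grey, the plain steel one on the tray. The tamper is only (351,238), on the scale. The jug is only (249,214), on the mat. Next is the close crop.

```bash
python3 - <<'E'
import cv2,numpy as np
a=cv2.imread("pics/scene0.png")[145:385,222:402];b=cv2.imread("pics/side0.png")[180:360,220:400]
f=lambda i,k:cv2.resize(i,None,fx=k,fy=k,interpolation=cv2.INTER_CUBIC)
o=np.zeros((600,800,3),np.uint8);a=f(a,2.2);b=f(b,2.2);o[:a.shape[0],:a.shape[1]]=a;o[:b.shape[0],400:400+b.shape[1]]=b
cv2.imwrite("pics/crop0.png",o)
E
```

```text
(no output)
```

View pics/crop0.png

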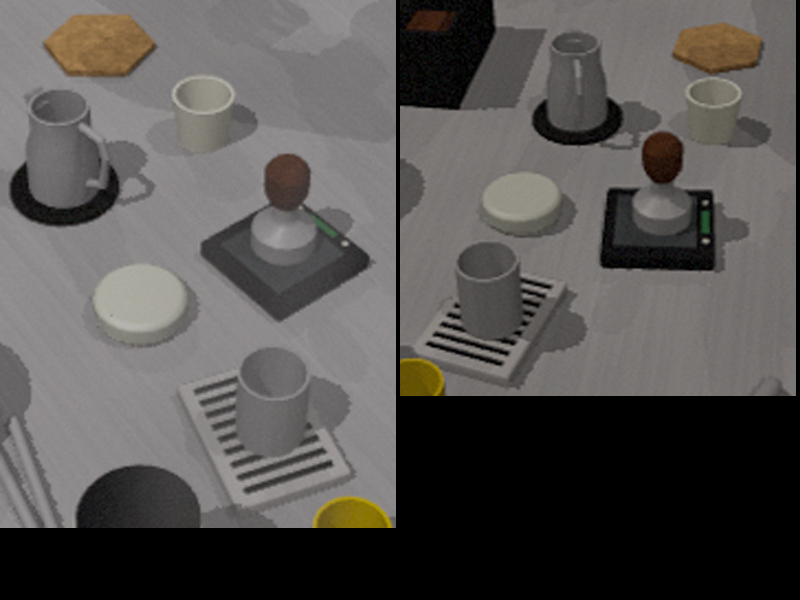

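The crop shows the plain grey steel cup on the slotted tray, the tamper on the square scale and the jug on the round mat, with its handle to lower right at crop (105,165). The coaster at (100,43) is empty, so the choice is confirmed.

```bash
cat > h.py <<'E'
import cv2,numpy as np
from station import bot,viewer
def ray(name,uv,m=None):
    m=m or viewer.camera_model(name); K=m['mtx'];R=cv2.Rodrigues(m['rvec'])[0]
    x=(np.array(uv,float)-K[:2,2])/np.diag(K)[:2]
    if name=='wrist':
        r=np.linalg.norm(x); d=np.r_[x/max(r,1e-9)*np.sin(r),np.cos(r)]
    else: d=np.r_[x,1]
    return -R.T@m['tvec'],R.T@d
def plane(name,uv,z,m=None):
    o,d=ray(name,uv,m); return (o+d*(z-o[2])/d[2])[:2]
def snap(name,fn):
    m=viewer.camera_model(name); im=cv2.cvtColor(viewer.snapshot(name),cv2.COLOR_RGB2BGR); cv2.imwrite(fn,im); return im,m
E
python3 - <<'E'
from h import *
P=dict(coaster=((100,43),(717,46),.008),mat=((64.5,183),(577.5,117),.008),scale=((285,250),(660,222),.018),tray=((263,428),(493,320),.015),
cup=((273,378),(488,263),.085),knob=((287,180),(662,160),.096),jug=((60,110),(575,44),.103),handle=((100,145),(577,75),.08),demi=((204,97),(713,96),.055),lids=((141,298),(521,195),.026),
scL=((203,246),(609,189),.018),scR=((368,255),(715,257),.018),scT=((290,203),(713,190),.018),tr1=((180,388),(419,348),.015),tr2=((347,468),(567,291),.015),tr3=((240,497),(503,374),.015))
for k,(a,b,z) in P.items():
    A=(222+a[0]/2.2,145+a[1]/2.2);B=(220+(b[0]-400)/2.2,180+b[1]/2.2)
    print(k,plane('scene',A,z).round(4),plane('side',B,z).round(4))
print(viewer.camera_model('wrist'))
E
```

```text
coaster [ 0.4522 -0.2661] [ 0.4502 -0.2669]
mat [ 0.5969 -0.0892] [ 0.5951 -0.0844]
scale [0.4829 0.1077] [0.4783 0.1062]
tray [0.6154 0.2573] [0.6101 0.2617]
cup [0.6164 0.2667] [0.6084 0.2655]
knob [0.4812 0.1017] [0.4767 0.1102]
jug [ 0.6   -0.081] [ 0.595  -0.0848]
handle [ 0.5818 -0.0434] [ 0.5888 -0.0582]
demi [ 0.4459 -0.077 ] [ 0.4416 -0.0744]
lids [0.6256 0.0935] [0.6212 0.0914]
scL [0.5412 0.0631] [0.5365 0.0592]
scR [0.4248 0.1538] [0.4204 0.1523]
scT [0.4417 0.06  ] [0.4307 0.0468]
tr1 [0.6474 0.187 ] [0.6657 0.3046]
tr2 [0.5844 0.3245] [0.5516 0.2149]
tr3 [0.6681 0.3006] [0.5863 0.325 ]
{'mtx': array([[371.64829954,   0.        , 318.67348159],
       [  0.        , 371.64829954, 244.29484201],
       [  0.        ,   0.        ,   1.        ]]), 'rvec': array([-2.32952619,  1.72139648,  0.25573196]), 'tvec': array([-0.59840097, -0.03527935,  0.39214859])}
```

```bash
python3 -m jog '[{"grip":1,"slide":[0,0,-0.5],"delta_rot":[0,0,-1]},{"grip":1,"slide":[0,0,-0.5],"delta_rot":[0,0,-1]},{"grip":1,"slide":[0,0,-0.5],"delta_rot":[0,0,-1]},{"grip":1,"slide":[0,0,-0.5],"delta_rot":[0,0,-1]},{"grip":1,"slide":[0,0,-0.5],"delta_rot":[0,0,-1]},{"grip":1,"slide":[0,0,-0.5],"delta_rot":[0,0,-1]},{"grip":1,"slide":[0,0,0],"delta_rot":[0,0,-1]},{"grip":1,"slide":[0,0,0],"delta_rot":[0,0,-1]}]'
python3 -m jog '[{"grip":1,"slide":[0,0,0],"delta_rot":[0,0,-1]},{"grip":1,"slide":[0,0,0],"delta_rot":[0,0,-1]},{"grip":1,"slide":[0,0,0],"delta_rot":[0,0,-1]},{"grip":1,"slide":[0,0,0],"delta_rot":[0,0,-1]},{"grip":1,"slide":[0,0,0],"delta_rot":[0,0,-1]},{"grip":1,"slide":[0,0,0],"delta_rot":[0,0,-1]},{"grip":1,"slide":[0,0,0],"delta_rot":[0,0,-1]}]'
cat > go.py <<'E'
# usage: go.py x y z : slide (cm, tool axes) to bring the TCP there, and tool axes errors
import sys,numpy as np
from scipy.spatial.transform import Rotation as Ro
from station import bot
s=bot.get_state();q=s['tcp_rot'];R=Ro.from_quat([*q[1:],q[0]])
t=np.array([float(a) for a in sys.argv[1:4]])
A=R.as_matrix();print('t',round(s['t'],2),'eef',np.round(s['eef_pos'],4),'slide cm',(A.T@(t-s['eef_pos'])*100).round(2),'yaw',round(np.arctan2(A[1,0],A[0,0]),3),'tilt',A[:2,2].round(3),'w',round(s['grip_width'],3),round(s['grip_force'],1),'q',np.round(s['joint_pos'],2))
E
python3 go.py .479 .08 .25
```

```text
t: 0.77
eef_pos: [0.1755, -0.5738, 0.2486]
tcp_rot: [-0.0, 0.842, 0.54, 0.0]
wrist_force: [0.7, 0.3, 0.3]
grip_width: 1.001
grip_force: 0.0
t: 1.35
eef_pos: [0.1754, -0.5735, 0.248]
tcp_rot: [-0.0, 0.593, 0.805, 0.0]
wrist_force: [0.4, -0.2, 0.3]
grip_width: 1.001
grip_force: 0.0
t 1.35 eef [ 0.1754 -0.5735  0.248 ] slide cm [53.36 48.41 -0.14] yaw 1.873 tilt [-0.     0.001] w 1.001 0.0 q [-1.36  0.12  1.45  0.    1.58 -1.66]
```

```bash
for i in 1; do :; done
python3 -m jog '[{"grip":1,"slide":[2.3,2.1,0],"delta_rot":[0,0,0]},{"grip":1,"slide":[2.3,2.1,0],"delta_rot":[0,0,0]},{"grip":1,"slide":[2.3,2.1,0],"delta_rot":[0,0,0]},{"grip":1,"slide":[2.3,2.1,0],"delta_rot":[0,0,0]},{"grip":1,"slide":[2.3,2.1,0],"delta_rot":[0,0,0]},{"grip":1,"slide":[2.3,2.1,0],"delta_rot":[0,0,0]},{"grip":1,"slide":[2.3,2.1,0],"delta_rot":[0,0,0]},{"grip":1,"slide":[2.3,2.1,0],"delta_rot":[0,0,0]}]' >/dev/null
python3 -m jog '[{"grip":1,"slide":[2.3,2.1,0],"delta_rot":[0,0,0]},{"grip":1,"slide":[2.3,2.1,0],"delta_rot":[0,0,0]},{"grip":1,"slide":[2.3,2.1,0],"delta_rot":[0,0,0]},{"grip":1,"slide":[2.3,2.1,0],"delta_rot":[0,0,0]},{"grip":1,"slide":[2.3,2.1,0],"delta_rot":[0,0,0]},{"grip":1,"slide":[2.3,2.1,0],"delta_rot":[0,0,0]},{"grip":1,"slide":[2.3,2.1,0],"delta_rot":[0,0,0]},{"grip":1,"slide":[2.3,2.1,0],"delta_rot":[0,0,0]}]' >/dev/null
python3 -m jog '[{"grip":1,"slide":[2.3,2.1,0],"delta_rot":[0,0,0]},{"grip":1,"slide":[2.3,2.1,0],"delta_rot":[0,0,0]},{"grip":1,"slide":[2.3,2.1,0],"delta_rot":[0,0,0]},{"grip":1,"slide":[2.3,2.1,0],"delta_rot":[0,0,0]},{"grip":1,"slide":[2.3,2.1,0],"delta_rot":[0,0,0]},{"grip":1,"slide":[2.3,2.1,0],"delta_rot":[0,0,0]},{"grip":1,"slide":[0,0,0],"delta_rot":[0,0,0]},{"grip":1,"slide":[0,0,0],"delta_rot":[0,0,0]}]'
python3 go.py .479 .106 .25
python3 -c "
from h import *
im,m=snap('wrist','pics/w1.png');print(m, -cv2.Rodrigues(m['rvec'])[0].T@m['tvec'])"
```

```text
t: 3.35
eef_pos: [0.4691, 0.0465, 0.248]
tcp_rot: [-0.001, 0.594, 0.805, -0.0]
wrist_force: [-0.5, 1.1, -0.3]
grip_width: 1.003
grip_force: 0.0
t 3.35 eef [0.4691 0.0465 0.248 ] slide cm [ 5.39  2.7  -0.2 ] yaw 1.871 tilt [-0.002 -0.   ] w 1.003 0.0 q [-0.01 -0.23  1.79 -0.    1.59 -0.31]
{'mtx': array([[371.64829954,   0.        , 318.67348159],
       [  0.        , 371.64829954, 244.29484201],
       [  0.        ,   0.        ,   1.        ]]), 'rvec': array([-2.81968004, -0.42768921, -0.06097345]), 'tvec': array([-0.46088159, -0.13247055,  0.39401419])} [0.44468088 0.12396363 0.41484866]
```

View pics/w1.png

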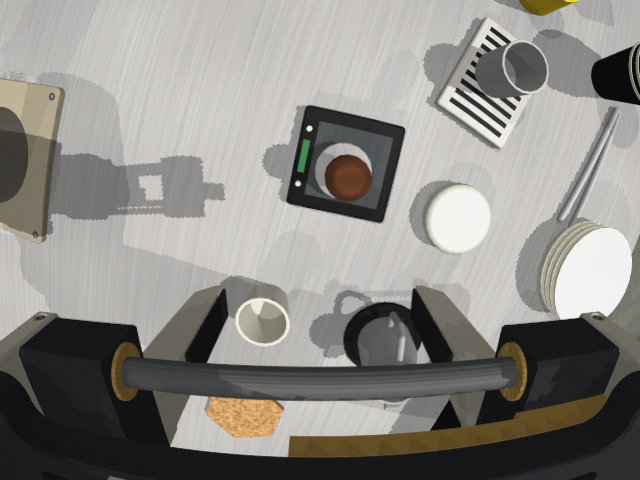

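The wrist view shows the knob at (348,178) on the scale, whose corners are (308,106), (405,126), (385,221) and (288,203). The tray has corners (488,17), (437,100) and (500,149), and the cup rim is at (525,68). The jug is hidden behind the gripper bar.

```bash
python3 - <<'E'
from h import *
p=lambda uv,z:plane('wrist',uv,z).round(4)
print('knobtop',p((348,178),.100))
c=[p(x,.018) for x in((308,106),(405,126),(385,221),(288,203))];print('scale',np.mean(c,0),*c)
c=[p(x,.015) for x in((488,17),(437,100),(500,149),(553,63))];print('tray',(c[0]+c[2])/2,*c)
print('cup',p((525,68),.085),'lids',p((458,218),.026),'demi',p((263,322),.055))
E
python3 go.py .479 .106 .1
```

```text
knobtop [0.4786 0.0959]
scale [0.48195  0.102925] [0.424  0.1499] [0.5285 0.1621] [0.5416 0.0561] [0.4337 0.0436]
tray [0.615   0.25175] [0.5845 0.3243] [0.5543 0.2027] [0.6455 0.1792] [0.6834 0.3113]
cup [0.6115 0.2569] lids [0.6191 0.0867] demi [ 0.4437 -0.0846]
t 3.4 eef [0.4689 0.0455 0.2481] slide cm [ 5.48  2.76 14.8 ] yaw 1.869 tilt [-0.001 -0.   ] w 1.0 0.0 q [-0.01 -0.23  1.79 -0.    1.59 -0.31]
```

```bash
cat >> h.py <<'E'
def proj_w(P,m):
    c=cv2.Rodrigues(m['rvec'])[0]@np.array(P)+m['tvec']; n=np.hypot(c[0],c[1]); th=np.arctan2(n,c[2]); K=m['mtx']
    return K[:2,2]+K[0,0]*th*c[:2]/n
E
python3 -m jog '[{"grip":1,"slide":[0.9,0.45,1],"delta_rot":[0,0,0]},{"grip":1,"slide":[0.9,0.45,1],"delta_rot":[0,0,0]},{"grip":1,"slide":[0.9,0.45,1],"delta_rot":[0,0,0]},{"grip":1,"slide":[0.9,0.45,1],"delta_rot":[0,0,0]},{"grip":1,"slide":[0.9,0.45,1],"delta_rot":[0,0,0]},{"grip":1,"slide":[0.7,0.45,2],"delta_rot":[0,0,0]},{"grip":1,"slide":[0,0,2],"delta_rot":[0,0,0]},{"grip":1,"slide":[0,0,0],"delta_rot":[0,0,0]}]'
python3 - <<'E'
from h import *
im,m=snap('wrist','pics/w2.png'); e=np.array(bot.get_state()['eef_pos']);print(e)
print('tcp px',proj_w(e,m),'knob guess px',proj_w([.479,.106,.113],m),proj_w([.4786,.0959,.113],m))
a,_=snap('scene','pics/s2.png');b,_=snap('side','pics/d2.png')
o=np.zeros((520,800,3),np.uint8);o[:480,:]=0
o[:400,:420]=cv2.resize(im[120:420,160:475],(420,400))
o[:380,420:]=cv2.resize(b[150:340,250:440],(380,380))
cv2.imwrite('pics/c2.png',o)
E
```

```text
t: 4.07
eef_pos: [0.477, 0.1035, 0.1534]
tcp_rot: [-0.003, 0.594, 0.804, -0.003]
wrist_force: [-0.5, -0.2, -0.5]
grip_width: 1.001
grip_force: 0.0
[0.4777778  0.10330307 0.15561309]
tcp px [321.39141392 306.80850827] knob guess px [324.71452614 271.81360902] [319.08592665 286.47737704]
```

View pics/c2.png

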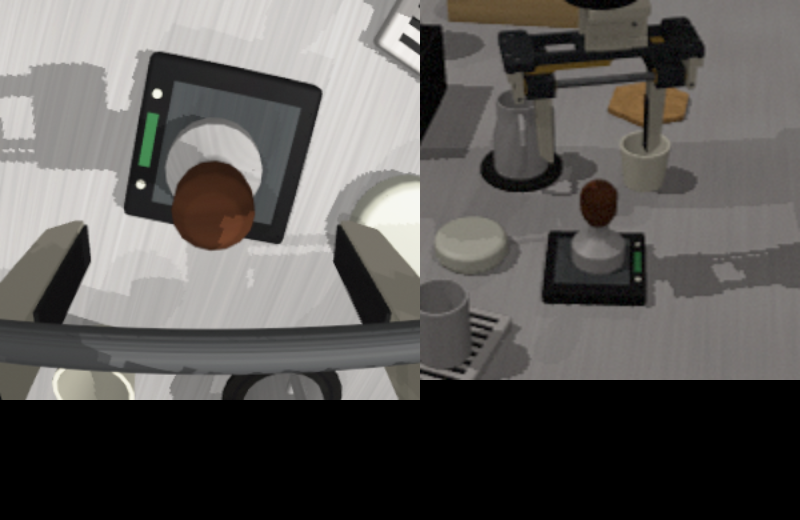

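The wrist crop puts the knob top at about (320,274) px, which casts to about (0.476, 0.104). That is under the TCP, so I descend and grip.

```bash

python3 -m jog '[{"grip":1,"slide":[0,-0.1,2],"delta_rot":[0,0,0]},{"grip":1,"slide":[0,0,2],"delta_rot":[0,0,0]},{"grip":1,"slide":[0,0,2],"delta_rot":[0,0,0]},{"grip":1,"slide":[0,0,1.6],"delta_rot":[0,0,0]},{"grip":1,"slide":[0,0,0],"delta_rot":[0,0,0]},{"grip":0,"slide":[0,0,0],"delta_rot":[0,0,0]},{"grip":0,"slide":[0,0,0],"delta_rot":[0,0,0]},{"grip":0,"slide":[0,0,0],"delta_rot":[0,0,0]}]'
python3 -m jog '[{"grip":0,"slide":[0,0,0],"delta_rot":[0,0,0]},{"grip":0,"slide":[0,0,0],"delta_rot":[0,0,0]},{"grip":0,"slide":[0,0,0],"delta_rot":[0,0,0]},{"grip":0,"slide":[0,0,0],"delta_rot":[0,0,0]},{"grip":0,"slide":[0,0,0],"delta_rot":[0,0,0]},{"grip":0,"slide":[0,0,0],"delta_rot":[0,0,0]}]'
python3 go.py .451 -.2665 .17
```

```text
t: 4.88
eef_pos: [0.4805, 0.1027, 0.0848]
tcp_rot: [0.001, 0.595, 0.804, 0.001]
wrist_force: [-0.8, -0.6, 0.2]
grip_width: 0.835
grip_force: 0.0
t: 5.38
eef_pos: [0.4787, 0.1025, 0.0826]
tcp_rot: [-0.0, 0.595, 0.804, -0.0]
wrist_force: [-1.2, -0.4, 1.7]
grip_width: 0.419
grip_force: 30.0
t 5.38 eef [0.4787 0.1025 0.0826] slide cm [-34.48 -13.44  -8.73] yaw 1.868 tilt [-0.001 -0.   ] w 0.419 30.0 q [ 0.11 -0.06  1.94 -0.    1.26 -0.19]
```

```bash

python3 -m jog '[{"grip":0,"slide":[0,0,-1],"delta_rot":[0,0,0]},{"grip":0,"slide":[0,0,-1.5],"delta_rot":[0,0,0]},{"grip":0,"slide":[0,0,-1.5],"delta_rot":[0,0,0]},{"grip":0,"slide":[0,0,-1.5],"delta_rot":[0,0,0]},{"grip":0,"slide":[0,0,-1.5],"delta_rot":[0,0,0]},{"grip":0,"slide":[-1,-0.4,0],"delta_rot":[0,0,0]},{"grip":0,"slide":[-2,-0.8,0],"delta_rot":[0,0,0]},{"grip":0,"slide":[-2,-0.8,0],"delta_rot":[0,0,0]}]'
python3 -m jog '[{"grip":0,"slide":[-2,-0.8,0],"delta_rot":[0,0,0]},{"grip":0,"slide":[-2,-0.8,0],"delta_rot":[0,0,0]},{"grip":0,"slide":[-2,-0.8,0],"delta_rot":[0,0,0]},{"grip":0,"slide":[-2,-0.8,0],"delta_rot":[0,0,0]},{"grip":0,"slide":[-2,-0.8,0],"delta_rot":[0,0,0]},{"grip":0,"slide":[-2,-0.8,0],"delta_rot":[0,0,0]},{"grip":0,"slide":[-2,-0.8,0],"delta_rot":[0,0,0]},{"grip":0,"slide":[-2,-0.8,0],"delta_rot":[0,0,0]}]'
python3 -m jog '[{"grip":0,"slide":[-2,-0.8,0],"delta_rot":[0,0,0]},{"grip":0,"slide":[-2,-0.8,0],"delta_rot":[0,0,0]},{"grip":0,"slide":[-2,-0.8,0],"delta_rot":[0,0,0]},{"grip":0,"slide":[-2,-0.8,0],"delta_rot":[0,0,0]},{"grip":0,"slide":[-2,-0.8,0],"delta_rot":[0,0,0]},{"grip":0,"slide":[-1,-0.4,0],"delta_rot":[0,0,0]},{"grip":0,"slide":[0,0,0],"delta_rot":[0,0,0]},{"grip":0,"slide":[0,0,0],"delta_rot":[0,0,0]}]'
python3 -m jog '[{"grip":0,"slide":[0,0,0],"delta_rot":[0,0,0]},{"grip":0,"slide":[0,0,0],"delta_rot":[0,0,0]},{"grip":0,"slide":[0,0,0],"delta_rot":[0,0,0]}]'
python3 go.py .451 -.2665 .0736
python3 - <<'E'
from h import *
b,_=snap('side','pics/d3.png');a,_=snap('scene','pics/s3.png');im,m=snap('wrist','pics/w3.png')
o=np.zeros((420,800,3),np.uint8)
o[:420,:380]=cv2.resize(b[100:310,280:470],(380,420))
o[:400,400:]=cv2.resize(a[30:230,170:370],(400,400))
cv2.imwrite('pics/c3.png',o)
E
```

```text
t: 6.05
eef_pos: [0.474, 0.0481, 0.1522]
tcp_rot: [-0.0, 0.594, 0.804, -0.0]
wrist_force: [-0.2, -0.4, -4.6]
grip_width: 0.418
grip_force: 30.0
t: 6.72
eef_pos: [0.4588, -0.1243, 0.1516]
tcp_rot: [-0.001, 0.595, 0.804, -0.0]
wrist_force: [0.1, 0.7, -4.2]
grip_width: 0.417
grip_force: 30.0
t: 7.38
eef_pos: [0.4494, -0.2409, 0.1519]
tcp_rot: [-0.001, 0.595, 0.803, 0.0]
wrist_force: [-0.4, 0.4, -3.6]
grip_width: 0.417
grip_force: 30.0
t: 7.63
eef_pos: [0.4503, -0.24, 0.1526]
tcp_rot: [-0.0, 0.594, 0.804, 0.0]
wrist_force: [0.1, 0.3, -4.5]
grip_width: 0.419
grip_force: 30.0
t 7.63 eef [ 0.4503 -0.24    0.1526] slide cm [-2.56 -0.71  7.9 ] yaw 1.869 tilt [-0.  0.] w 0.419 30.0 q [-0.59 -0.07  1.82  0.    1.4  -0.89]
```

View pics/c3.png

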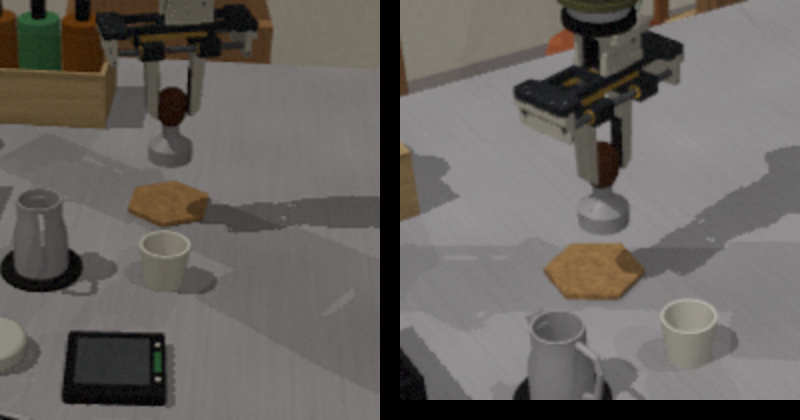

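The tamper hangs upright over the coaster's near edge. I shift it over the middle, lower and release.

```bash

python3 -m jog '[{"grip":0,"slide":[-1.3,-0.3,0],"delta_rot":[0,0,0]},{"grip":0,"slide":[-1.2,-0.4,1],"delta_rot":[0,0,0]},{"grip":0,"slide":[0,0,1.5],"delta_rot":[0,0,0]},{"grip":0,"slide":[0,0,1.5],"delta_rot":[0,0,0]},{"grip":0,"slide":[0,0,1.5],"delta_rot":[0,0,0]},{"grip":0,"slide":[0,0,1],"delta_rot":[0,0,0]},{"grip":0,"slide":[0,0,0.8],"delta_rot":[0,0,0]},{"grip":0,"slide":[0,0,0.3],"delta_rot":[0,0,0]}]'
python3 -m jog '[{"grip":0,"slide":[0,0,0.2],"delta_rot":[0,0,0]},{"grip":0,"slide":[0,0,0],"delta_rot":[0,0,0]},{"grip":0,"slide":[0,0,0],"delta_rot":[0,0,0]},{"grip":0,"slide":[0,0,0],"delta_rot":[0,0,0]}]'
```

```text
t: 8.45
eef_pos: [0.4502, -0.2667, 0.0753]
tcp_rot: [-0.001, 0.595, 0.804, -0.0]
wrist_force: [-0.8, 0.3, -3.8]
grip_width: 0.417
grip_force: 30.0
t: 8.78
eef_pos: [0.4514, -0.2672, 0.0756]
tcp_rot: [0.001, 0.595, 0.804, 0.0]
wrist_force: [-0.7, -0.4, -3.3]
grip_width: 0.419
grip_force: 30.0
```

```bash

python3 -m jog '[{"grip":0,"slide":[0,0,0.15],"delta_rot":[0,0,0]},{"grip":0,"slide":[0,0,0.15],"delta_rot":[0,0,0]},{"grip":0,"slide":[0,0,0],"delta_rot":[0,0,0]},{"grip":0,"slide":[0,0,0],"delta_rot":[0,0,0]}]'
```

```text
t: 9.12
eef_pos: [0.4513, -0.2673, 0.0725]
tcp_rot: [0.001, 0.595, 0.804, -0.0]
wrist_force: [-1.5, -0.6, 2.9]
grip_width: 0.417
grip_force: 30.0
```

```bash

python3 -m jog '[{"grip":1,"slide":[0,0,0],"delta_rot":[0,0,0]},{"grip":1,"slide":[0,0,0],"delta_rot":[0,0,0]},{"grip":1,"slide":[0,0,0],"delta_rot":[0,0,0]},{"grip":1,"slide":[0,0,0],"delta_rot":[0,0,0]},{"grip":1,"slide":[0,0,-2],"delta_rot":[0,0,0]},{"grip":1,"slide":[0,0,-3],"delta_rot":[0,0,0]},{"grip":1,"slide":[0,0,-4],"delta_rot":[0,0,0]},{"grip":1,"slide":[0,0,-4],"delta_rot":[0,0,0]}]'
python3 go.py .60 -.16 .25
```

```text
t: 9.78
eef_pos: [0.4499, -0.2661, 0.202]
tcp_rot: [-0.001, 0.595, 0.804, 0.0]
wrist_force: [0.2, -0.5, 0.9]
grip_width: 0.945
grip_force: 0.0
t 9.78 eef [ 0.4499 -0.2661  0.202 ] slide cm [ 5.77 17.45 -4.82] yaw 1.868 tilt [-0.002  0.002] w 0.945 0.0 q [-0.63 -0.07  1.72  0.    1.49 -0.93]
```

```bash

python3 -m jog '[{"grip":1,"slide":[0.9,2.9,-0.8],"delta_rot":[0,0,0]},{"grip":1,"slide":[0.9,2.9,-0.8],"delta_rot":[0,0,0]},{"grip":1,"slide":[1,2.9,-0.8],"delta_rot":[0,0,0]},{"grip":1,"slide":[1,2.9,-0.8],"delta_rot":[0,0,0]},{"grip":1,"slide":[1,2.9,-0.8],"delta_rot":[0,0,0]},{"grip":1,"slide":[1,2.9,-0.8],"delta_rot":[0,0,0]},{"grip":1,"slide":[0,0,0],"delta_rot":[0,0,0]},{"grip":1,"slide":[0,0,0],"delta_rot":[0,0,0]}]'
python3 -m jog '[{"grip":1,"slide":[0,0,0],"delta_rot":[0,0,0]},{"grip":1,"slide":[0,0,0],"delta_rot":[0,0,0]}]'
python3 go.py .61 .265 .25
python3 - <<'E'
from h import *
im,m=snap('wrist','pics/w4.png')
E
```

```text
t: 10.45
eef_pos: [0.6012, -0.1593, 0.2496]
tcp_rot: [0.0, 0.594, 0.805, 0.0]
wrist_force: [-1.0, 0.4, -0.2]
grip_width: 1.0
grip_force: 0.0
t: 10.62
eef_pos: [0.5993, -0.1611, 0.249]
tcp_rot: [-0.0, 0.595, 0.804, -0.0]
wrist_force: [-0.5, -0.4, -0.1]
grip_width: 1.0
grip_force: 0.0
t 10.62 eef [ 0.5993 -0.1611  0.249 ] slide cm [40.45 13.45 -0.09] yaw 1.867 tilt [-0.001  0.   ] w 1.0 0.0 q [-0.34  0.18  1.38 -0.    1.58 -0.64]
```

View pics/w4.png

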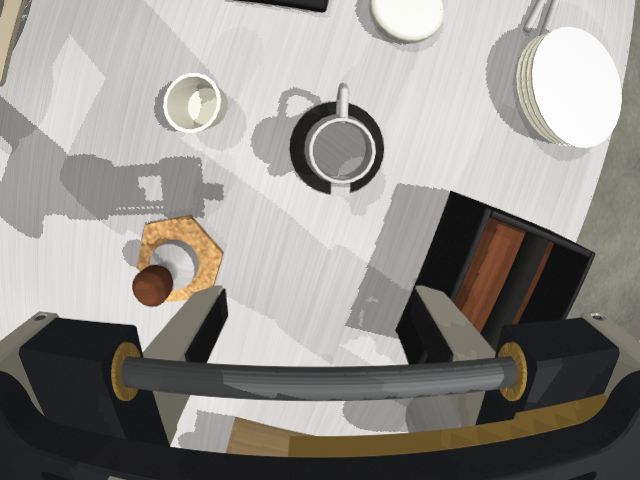

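The wrist view shows the jug rim at (342,150), handle (343,87) and spout (341,188), so the handle already lies along tool +x. The mat centre is at (337,148), and the tamper stands on the coaster. A black box lies to the lower right, with its near corner at (450,192).

```bash
python3 - <<'E'
from h import *
p=lambda uv,z:plane('wrist',uv,z).round(4)
print('jug',p((342,150),.103),'mat',p((337,148),.008),'lids',p((407,10),.026),'demi',p((193,102),.055),'coaster',p((181,257),.008),'knob',p((153,285),.1))
# black box near corner: wrist (450,192); same corner in scene ~ (182,232) top
for z in (.06,.08,.1): print(z,p((450,192),z),plane('scene',(182,230),z).round(3))
E
```

```text
jug [ 0.5969 -0.0895] mat [ 0.5977 -0.0908] lids [0.6228 0.0794] demi [ 0.4448 -0.0835] coaster [ 0.4552 -0.2656] knob [ 0.4578 -0.2631]
0.06 [ 0.7164 -0.095 ] [ 0.739 -0.106]
0.08 [ 0.7085 -0.0944] [ 0.746 -0.084]
0.1 [ 0.7005 -0.0937] [ 0.754 -0.061]
```

```bash

python3 -m jog '[{"grip":1,"slide":[2,0.7,0],"delta_rot":[0,0,0]},{"grip":1,"slide":[2.9,0.95,0],"delta_rot":[0,0,0]},{"grip":1,"slide":[2.9,0.95,0],"delta_rot":[0,0,0]},{"grip":1,"slide":[2.9,0.95,0],"delta_rot":[0,0,0]},{"grip":1,"slide":[2.9,0.95,0],"delta_rot":[0,0,0]},{"grip":1,"slide":[2.9,0.95,0],"delta_rot":[0,0,0]},{"grip":1,"slide":[2.9,0.95,0],"delta_rot":[0,0,0]},{"grip":1,"slide":[2.9,0.95,0],"delta_rot":[0,0,0]}]'
python3 -m jog '[{"grip":1,"slide":[2.9,0.95,0],"delta_rot":[0,0,0]},{"grip":1,"slide":[2.9,0.95,0],"delta_rot":[0,0,0]},{"grip":1,"slide":[2.9,0.95,0],"delta_rot":[0,0,0]},{"grip":1,"slide":[2.9,0.95,1],"delta_rot":[0,0,0]},{"grip":1,"slide":[2.9,0.95,2],"delta_rot":[0,0,0]},{"grip":1,"slide":[2.4,0.95,3],"delta_rot":[0,0,0]},{"grip":1,"slide":[1,0.3,3],"delta_rot":[0,0,0]},{"grip":1,"slide":[0,0,0],"delta_rot":[0,0,0]}]'
python3 -m jog '[{"grip":1,"slide":[0,0,0],"delta_rot":[0,0,0]},{"grip":1,"slide":[0,0,0],"delta_rot":[0,0,0]}]'
python3 go.py .612 .262 .041
python3 - <<'E'
from h import *
im,m=snap('wrist','pics/w5.png');print(proj_w([.612,.262,.085],m),proj_w([.613,.257,.015],m))
E
```

```text
t: 11.33
eef_pos: [0.6047, 0.0746, 0.2496]
tcp_rot: [0.0, 0.595, 0.803, -0.0]
wrist_force: [0.8, 0.3, -0.2]
grip_width: 0.998
grip_force: 0.0
t: 12.0
eef_pos: [0.6058, 0.2633, 0.1516]
tcp_rot: [-0.003, 0.594, 0.804, -0.004]
wrist_force: [-0.8, -0.6, -2.1]
grip_width: 0.999
grip_force: 0.0
t: 12.17
eef_pos: [0.611, 0.2617, 0.1613]
tcp_rot: [0.001, 0.595, 0.804, 0.0]
wrist_force: [0.9, -0.1, 0.2]
grip_width: 0.999
grip_force: 0.0
t 12.17 eef [0.611  0.2617 0.1613] slide cm [1.000e-02 9.000e-02 1.203e+01] yaw 1.866 tilt [ 0.001 -0.   ] w 0.999 0.0 q [ 0.33  0.33  1.36 -0.    1.45  0.03]
[321.03373538 255.43991187] [319.85831982 235.51583441]
```

View pics/w5.png

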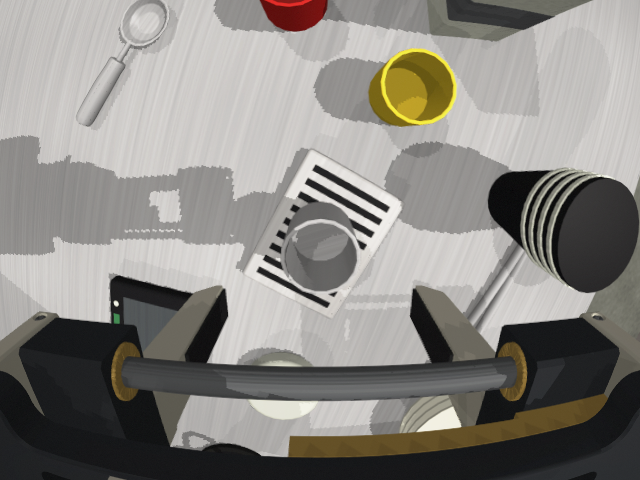

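The cup rim is at (319,257), against a predicted (321,255), so the estimate holds. The tray corners are (313,149), (402,205), (333,318) and (244,268). I descend and grip.

```bash
python3 - <<'E'
from h import *
# tray centre from w5 with the camera still there
m=viewer.camera_model('wrist');c=[plane('wrist',u,.015,m) for u in((313,149),(402,205),(333,318),(244,268))];print('tray',np.mean(c,0).round(4),'cup',plane('wrist',(319,257),.085,m).round(4))
E
python3 -m jog '[{"grip":1,"slide":[0,0,2],"delta_rot":[0,0,0]},{"grip":1,"slide":[0,0,2],"delta_rot":[0,0,0]},{"grip":1,"slide":[0,0,2],"delta_rot":[0,0,0]},{"grip":1,"slide":[0,0,2],"delta_rot":[0,0,0]},{"grip":1,"slide":[0,0,2],"delta_rot":[0,0,0]},{"grip":1,"slide":[0,0,2],"delta_rot":[0,0,0]},{"grip":0,"slide":[0,0,0],"delta_rot":[0,0,0]},{"grip":0,"slide":[0,0,0],"delta_rot":[0,0,0]}]'
python3 -m jog '[{"grip":0,"slide":[0,0,0],"delta_rot":[0,0,0]},{"grip":0,"slide":[0,0,0],"delta_rot":[0,0,0]},{"grip":0,"slide":[0,0,0],"delta_rot":[0,0,0]},{"grip":0,"slide":[0,0,0],"delta_rot":[0,0,0]},{"grip":0,"slide":[0,0,0],"delta_rot":[0,0,0]}]'
python3 go.py .481 .105 .044
```

```text
tray [0.6171 0.2554] cup [0.612  0.2603]
t: 12.88
eef_pos: [0.6109, 0.2619, 0.0408]
tcp_rot: [0.0, 0.595, 0.803, 0.0]
wrist_force: [0.5, 0.9, 0.4]
grip_width: 0.904
grip_force: 0.0
t: 13.3
eef_pos: [0.6113, 0.2633, 0.0413]
tcp_rot: [0.001, 0.595, 0.804, 0.001]
wrist_force: [0.0, -0.4, 6.3]
grip_width: 0.607
grip_force: 30.0
t 13.3 eef [0.6113 0.2633 0.0413] slide cm [-11.32 -17.09  -0.31] yaw 1.868 tilt [0.002 0.001] w 0.607 30.0 q [ 0.33  0.44  1.45 -0.    1.25  0.03]
```

```bash

python3 -m jog '[{"grip":0,"slide":[0,0,-1],"delta_rot":[0,0,0]},{"grip":0,"slide":[0,0,-2],"delta_rot":[0,0,0]},{"grip":0,"slide":[0,0,-2],"delta_rot":[0,0,0]},{"grip":0,"slide":[0,0,-2],"delta_rot":[0,0,0]},{"grip":0,"slide":[-0.7,-1.1,0],"delta_rot":[0,0,0]},{"grip":0,"slide":[-1.4,-2.1,0],"delta_rot":[0,0,0]},{"grip":0,"slide":[-1.4,-2.1,0],"delta_rot":[0,0,0]},{"grip":0,"slide":[-1.4,-2.1,0],"delta_rot":[0,0,0]}]'
python3 -m jog '[{"grip":0,"slide":[-1.4,-2.1,0],"delta_rot":[0,0,0]},{"grip":0,"slide":[-1.4,-2.1,0],"delta_rot":[0,0,0]},{"grip":0,"slide":[-1.4,-2.1,0],"delta_rot":[0,0,0]},{"grip":0,"slide":[-1.4,-2.1,0],"delta_rot":[0,0,0]},{"grip":0,"slide":[-0.7,-1.1,0],"delta_rot":[0,0,0]},{"grip":0,"slide":[0,0,0],"delta_rot":[0,0,0]},{"grip":0,"slide":[0,0,0],"delta_rot":[0,0,0]},{"grip":0,"slide":[0,0,0],"delta_rot":[0,0,0]}]'
python3 go.py .481 .105 .044
python3 - <<'E'
from h import *
im,m=snap('wrist','pics/w6.png');b,_=snap('side','pics/d6.png')
o=np.zeros((480,800,3),np.uint8);o[:400,:400]=im[60:460,120:520];o[:400,400:]=cv2.resize(b[180:380,220:420],(400,400));cv2.imwrite('pics/c6.png',o)
E
```

```text
t: 13.97
eef_pos: [0.5528, 0.1939, 0.1098]
tcp_rot: [-0.0, 0.595, 0.804, -0.0]
wrist_force: [-0.8, -0.7, -2.3]
grip_width: 0.61
grip_force: 30.0
t: 14.63
eef_pos: [0.4821, 0.107, 0.1102]
tcp_rot: [0.0, 0.595, 0.804, 0.0]
wrist_force: [0.1, 0.1, -1.5]
grip_width: 0.609
grip_force: 30.0
t 14.63 eef [0.4821 0.107  0.1102] slide cm [-0.16 -0.16  6.62] yaw 1.868 tilt [0.001 0.   ] w 0.609 30.0 q [ 0.11 -0.08  1.9   0.    1.32 -0.18]
```

View pics/c6.png

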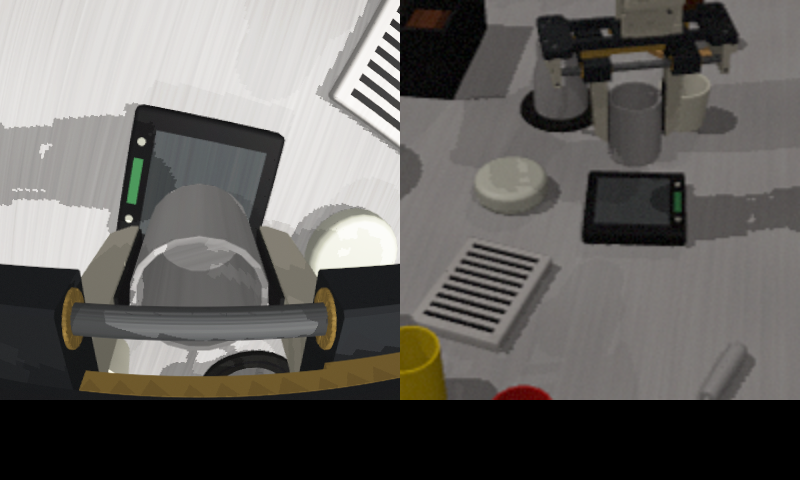

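The side view shows the scale top empty, centred at crop (636,203), and the tray empty, centred at (484,287). The wrist view shows the far scale corners at px (256,165) and (404,193).

```bash
python3 - <<'E'
from h import *
print('side scale',plane('side',(338,281.5),.018).round(4),'tray',plane('side',(262,323.5),.015).round(4))
a,b=[plane('wrist',u,.018) for u in((256,165),(404,193))];d=b-a;print(a,b,np.linalg.norm(d));n=d/np.linalg.norm(d);print('wrist scale',(a+b)/2+.055*np.array([n[1],-n[0]]))
E
python3 go.py .481 .105 .044
```

```text
side scale [0.4785 0.1083] tray [0.612  0.2563]
[0.42155076 0.15267512] [0.52751591 0.16470502] 0.10664582254171089
wrist scale [0.48073746 0.10404111]
t 14.73 eef [0.482  0.1072 0.1099] slide cm [-0.18 -0.16  6.59] yaw 1.868 tilt [0. 0.] w 0.609 30.0 q [ 0.11 -0.08  1.9   0.    1.32 -0.18]
```

```bash

python3 -m jog '[{"grip":0,"slide":[-0.1,-0.2,1.5],"delta_rot":[0,0,0]},{"grip":0,"slide":[0,0,1.5],"delta_rot":[0,0,0]},{"grip":0,"slide":[0,0,1.5],"delta_rot":[0,0,0]},{"grip":0,"slide":[0,0,1],"delta_rot":[0,0,0]},{"grip":0,"slide":[0,0,0.5],"delta_rot":[0,0,0]},{"grip":0,"slide":[0,0,0.3],"delta_rot":[0,0,0]},{"grip":0,"slide":[0,0,0.2],"delta_rot":[0,0,0]},{"grip":0,"slide":[0,0,0],"delta_rot":[0,0,0]}]'
python3 -m jog '[{"grip":0,"slide":[0,0,0],"delta_rot":[0,0,0]},{"grip":0,"slide":[0,0,0],"delta_rot":[0,0,0]}]'
```

```text
t: 15.4
eef_pos: [0.4801, 0.105, 0.0448]
tcp_rot: [0.0, 0.595, 0.804, 0.0]
wrist_force: [0.6, -0.6, -0.9]
grip_width: 0.612
grip_force: 30.0
t: 15.57
eef_pos: [0.4805, 0.105, 0.0454]
tcp_rot: [0.0, 0.595, 0.804, 0.0]
wrist_force: [0.2, -0.1, -1.4]
grip_width: 0.609
grip_force: 30.0
```

```bash

python3 -m jog '[{"grip":0,"slide":[0,0,0.15],"delta_rot":[0,0,0]},{"grip":0,"slide":[0,0,0],"delta_rot":[0,0,0]},{"grip":0,"slide":[0,0,0],"delta_rot":[0,0,0]}]'
```

```text
t: 15.82
eef_pos: [0.4807, 0.105, 0.0442]
tcp_rot: [0.001, 0.595, 0.804, 0.001]
wrist_force: [-1.5, 0.2, 5.2]
grip_width: 0.612
grip_force: 30.0
```

```bash

python3 -m jog '[{"grip":1,"slide":[0,0,0],"delta_rot":[0,0,0]},{"grip":1,"slide":[0,0,0],"delta_rot":[0,0,0]},{"grip":1,"slide":[0,0,0],"delta_rot":[0,0,0]},{"grip":1,"slide":[0,0,-1.5],"delta_rot":[0,0,0]},{"grip":1,"slide":[0,0,-3],"delta_rot":[0,0,0]},{"grip":1,"slide":[0,0,-3],"delta_rot":[0,0,0]},{"grip":1,"slide":[0,0,-3.5],"delta_rot":[0,0,0]},{"grip":1,"slide":[0,0,-3],"delta_rot":[0,0,0]}]'
python3 go.py .597 -.087 .17
```

```text
t: 16.48
eef_pos: [0.4797, 0.1049, 0.185]
tcp_rot: [0.0, 0.595, 0.804, 0.0]
wrist_force: [0.9, -0.2, 0.5]
grip_width: 0.997
grip_force: 0.0
t 16.48 eef [0.4797 0.1049 0.185 ] slide cm [-21.78   5.6    1.5 ] yaw 1.868 tilt [0. 0.] w 0.997 0.0 q [ 0.11 -0.15  1.83  0.    1.46 -0.19]
```

```bash

python3 -m jog '[{"grip":1,"slide":[-2,0.5,0],"delta_rot":[0,0,0]},{"grip":1,"slide":[-3,0.8,0],"delta_rot":[0,0,0]},{"grip":1,"slide":[-3,0.8,0],"delta_rot":[0,0,0]},{"grip":1,"slide":[-3,0.8,0],"delta_rot":[0,0,0]},{"grip":1,"slide":[-3,0.8,0],"delta_rot":[0,0,0]},{"grip":1,"slide":[-3,0.8,0],"delta_rot":[0,0,0]},{"grip":1,"slide":[-3,0.7,0],"delta_rot":[0,0,0]},{"grip":1,"slide":[-1.8,0.4,0],"delta_rot":[0,0,0]}]'
python3 -m jog '[{"grip":1,"slide":[0,0,0.7],"delta_rot":[0,0,0]},{"grip":1,"slide":[0,0,0.7],"delta_rot":[0,0,0]},{"grip":1,"slide":[0,0,0],"delta_rot":[0,0,0]},{"grip":1,"slide":[0,0,0],"delta_rot":[0,0,0]}]'
python3 go.py .597 -.087 .069
python3 - <<'E'
from h import *
im,m=snap('wrist','pics/w7.png');a,_=snap('side','pics/d7.png');print(proj_w([.597,-.087,.103],m))
o=np.zeros((480,800,3),np.uint8);o[:400,:400]=im[60:460,120:520];o[:400,400:]=cv2.resize(a[120:320,220:420],(400,400));cv2.imwrite('pics/c7.png',o)
E
```

```text
t: 17.15
eef_pos: [0.598, -0.09, 0.1827]
tcp_rot: [0.0, 0.595, 0.803, -0.0]
wrist_force: [1.0, 0.2, -0.3]
grip_width: 0.998
grip_force: 0.0
t: 17.48
eef_pos: [0.596, -0.086, 0.1679]
tcp_rot: [-0.001, 0.594, 0.804, -0.0]
wrist_force: [0.7, 0.6, 0.6]
grip_width: 1.006
grip_force: 0.0
t 17.48 eef [ 0.596  -0.086   0.1679] slide cm [-0.14  0.09  9.89] yaw 1.868 tilt [-0.002  0.001] w 1.006 0.0 q [-0.23  0.17  1.54  0.    1.44 -0.53]
[320.82006732 262.89169833]
```

View pics/c7.png

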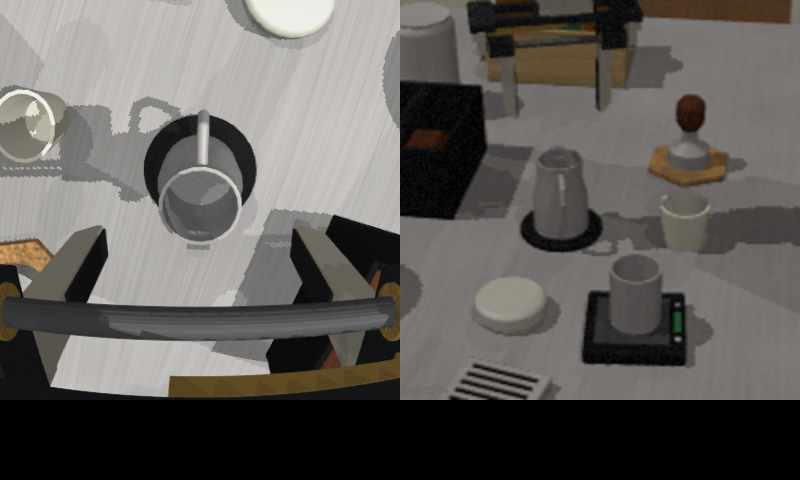

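The wrist view shows the jug rim at px (320,265), against a predicted (321,263), with the handle along tool x. The cup stands centred on the scale. I descend and grip.

```bash

python3 -m jog '[{"grip":1,"slide":[-0.2,0.1,1.8],"delta_rot":[0,0,0]},{"grip":1,"slide":[0,0,2],"delta_rot":[0,0,0]},{"grip":1,"slide":[0,0,2],"delta_rot":[0,0,0]},{"grip":1,"slide":[0,0,2],"delta_rot":[0,0,0]},{"grip":1,"slide":[0,0,2],"delta_rot":[0,0,0]},{"grip":1,"slide":[0,0,0],"delta_rot":[0,0,0]},{"grip":0,"slide":[0,0,0],"delta_rot":[0,0,0]},{"grip":0,"slide":[0,0,0],"delta_rot":[0,0,0]}]'
python3 -m jog '[{"grip":0,"slide":[0,0,0],"delta_rot":[0,0,0]},{"grip":0,"slide":[0,0,0],"delta_rot":[0,0,0]},{"grip":0,"slide":[0,0,0],"delta_rot":[0,0,0]},{"grip":0,"slide":[0,0,0],"delta_rot":[0,0,0]},{"grip":0,"slide":[0,0,0],"delta_rot":[0,0,0]}]'
python3 go.py .614 .256 .076
```

```text
t: 18.25
eef_pos: [0.5994, -0.0886, 0.0727]
tcp_rot: [0.001, 0.595, 0.804, 0.0]
wrist_force: [-0.2, -0.3, 0.3]
grip_width: 0.902
grip_force: 0.0
t: 18.67
eef_pos: [0.5989, -0.0891, 0.0719]
tcp_rot: [0.0, 0.595, 0.804, 0.0]
wrist_force: [-1.7, -0.1, 4.6]
grip_width: 0.587
grip_force: 30.4
t 18.67 eef [ 0.5989 -0.0891  0.0719] slide cm [32.56 11.53 -0.42] yaw 1.867 tilt [ 0.001 -0.   ] w 0.587 30.4 q [-0.23  0.26  1.62 -0.    1.26 -0.53]
```

```bash

python3 -m jog '[{"grip":0,"slide":[0,0,-1],"delta_rot":[0,0,0]},{"grip":0,"slide":[0,0,-1.5],"delta_rot":[0,0,0]},{"grip":0,"slide":[0,0,-1.5],"delta_rot":[0,0,0]},{"grip":0,"slide":[0,0,-1.5],"delta_rot":[0,0,0]},{"grip":0,"slide":[0,0,-1.5],"delta_rot":[0,0,0]},{"grip":0,"slide":[1,0.35,0],"delta_rot":[0,0,0]},{"grip":0,"slide":[2,0.7,0],"delta_rot":[0,0,0]},{"grip":0,"slide":[2,0.7,0],"delta_rot":[0,0,0]}]'
python3 -m jog '[{"grip":0,"slide":[2,0.7,0],"delta_rot":[0,0,0]},{"grip":0,"slide":[2,0.7,0],"delta_rot":[0,0,0]},{"grip":0,"slide":[2,0.7,0],"delta_rot":[0,0,0]},{"grip":0,"slide":[2,0.7,0],"delta_rot":[0,0,0]},{"grip":0,"slide":[2,0.7,0],"delta_rot":[0,0,0]},{"grip":0,"slide":[2,0.7,0],"delta_rot":[0,0,0]},{"grip":0,"slide":[2,0.7,0],"delta_rot":[0,0,0]},{"grip":0,"slide":[2,0.7,0],"delta_rot":[0,0,0]}]'
python3 -m jog '[{"grip":0,"slide":[2,0.7,0],"delta_rot":[0,0,0]},{"grip":0,"slide":[2,0.7,0],"delta_rot":[0,0,0]},{"grip":0,"slide":[2,0.7,0],"delta_rot":[0,0,0]},{"grip":0,"slide":[2,0.7,0],"delta_rot":[0,0,0]},{"grip":0,"slide":[2,0.7,0],"delta_rot":[0,0,0]},{"grip":0,"slide":[1.5,0.6,0],"delta_rot":[0,0,0]},{"grip":0,"slide":[0,0,0],"delta_rot":[0,0,0]},{"grip":0,"slide":[0,0,0],"delta_rot":[0,0,0]}]'
python3 -m jog '[{"grip":0,"slide":[0,0,0],"delta_rot":[0,0,0]},{"grip":0,"slide":[0,0,0],"delta_rot":[0,0,0]}]'
python3 go.py .614 .256 .079
python3 - <<'E'
from h import *
im,m=snap('wrist','pics/w8.png');a,_=snap('scene','pics/s8.png')
o=np.zeros((480,800,3),np.uint8);o[:400,:400]=im[60:460,120:520];o[:400,400:]=cv2.resize(a[200:400,240:440],(400,400));cv2.imwrite('pics/c8.png',o)
E
```

```text
t: 19.33
eef_pos: [0.6006, -0.0352, 0.1409]
tcp_rot: [-0.0, 0.595, 0.803, 0.0]
wrist_force: [0.5, 0.3, -1.9]
grip_width: 0.588
grip_force: 30.2
t: 20.0
eef_pos: [0.6066, 0.1354, 0.1401]
tcp_rot: [-0.001, 0.595, 0.804, -0.0]
wrist_force: [-0.1, -0.3, -2.1]
grip_width: 0.589
grip_force: 30.2
t: 20.67
eef_pos: [0.6124, 0.2565, 0.1403]
tcp_rot: [-0.0, 0.594, 0.804, -0.0]
wrist_force: [-0.1, 0.1, -2.0]
grip_width: 0.589
grip_force: 30.2
t: 20.83
eef_pos: [0.613, 0.2546, 0.1408]
tcp_rot: [-0.0, 0.595, 0.804, -0.0]
wrist_force: [0.4, 0.4, -1.9]
grip_width: 0.585
grip_force: 30.2
t 20.83 eef [0.613  0.2546 0.1408] slide cm [0.1  0.14 6.18] yaw 1.867 tilt [-0. -0.] w 0.585 30.2 q [ 0.32  0.35  1.38 -0.    1.41  0.02]
```

View pics/c8.png

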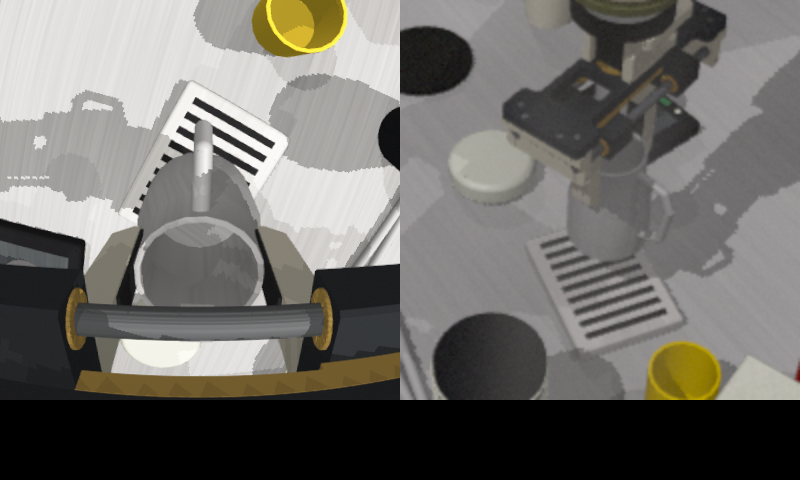

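The jug hangs upright over the tray. I lower it.

```bash

python3 -m jog '[{"grip":0,"slide":[0.1,0.1,1.5],"delta_rot":[0,0,0]},{"grip":0,"slide":[0,0,1.5],"delta_rot":[0,0,0]},{"grip":0,"slide":[0,0,1.5],"delta_rot":[0,0,0]},{"grip":0,"slide":[0,0,0.8],"delta_rot":[0,0,0]},{"grip":0,"slide":[0,0,0.4],"delta_rot":[0,0,0]},{"grip":0,"slide":[0,0,0.3],"delta_rot":[0,0,0]},{"grip":0,"slide":[0,0,0.1],"delta_rot":[0,0,0]},{"grip":0,"slide":[0,0,0],"delta_rot":[0,0,0]}]'
python3 -m jog '[{"grip":0,"slide":[0,0,0],"delta_rot":[0,0,0]},{"grip":0,"slide":[0,0,0],"delta_rot":[0,0,0]}]'
```

```text
t: 21.6
eef_pos: [0.6142, 0.2568, 0.0806]
tcp_rot: [0.0, 0.595, 0.804, 0.0]
wrist_force: [0.2, 0.1, -2.0]
grip_width: 0.587
grip_force: 30.2
t: 21.77
eef_pos: [0.6144, 0.257, 0.0812]
tcp_rot: [0.0, 0.595, 0.804, 0.001]
wrist_force: [1.1, -0.1, -1.9]
grip_width: 0.587
grip_force: 30.2
```

```bash

python3 -m jog '[{"grip":0,"slide":[0,0,0.15],"delta_rot":[0,0,0]},{"grip":0,"slide":[0,0,0.1],"delta_rot":[0,0,0]},{"grip":0,"slide":[0,0,0],"delta_rot":[0,0,0]},{"grip":0,"slide":[0,0,0],"delta_rot":[0,0,0]}]'
```

```text
t: 22.1
eef_pos: [0.6144, 0.257, 0.0789]
tcp_rot: [0.0, 0.595, 0.804, 0.001]
wrist_force: [-1.7, -1.2, 5.5]
grip_width: 0.59
grip_force: 30.4
```

```bash

python3 -m jog '[{"grip":1,"slide":[0,0,0],"delta_rot":[0,0,0]},{"grip":1,"slide":[0,0,0],"delta_rot":[0,0,0]},{"grip":1,"slide":[0,0,0],"delta_rot":[0,0,0]},{"grip":1,"slide":[0,0,0],"delta_rot":[0,0,0]},{"grip":1,"slide":[0,0,-2],"delta_rot":[0,0,0]},{"grip":1,"slide":[0,0,-3],"delta_rot":[0,0,0]},{"grip":1,"slide":[0,0,-3],"delta_rot":[0,0,0]},{"grip":1,"slide":[0,0,-4],"delta_rot":[0,0,0]}]'
python3 go.py .4513 -.2672 .19
```

```text
t: 22.77
eef_pos: [0.6121, 0.2561, 0.1958]
tcp_rot: [-0.001, 0.595, 0.804, -0.002]
wrist_force: [0.4, 0.7, -0.6]
grip_width: 0.999
grip_force: 0.0
t 22.77 eef [0.6121 0.2561 0.1958] slide cm [-45.34 -30.68   0.74] yaw 1.868 tilt [-0.005 -0.002] w 0.999 0.0 q [ 0.32  0.32  1.32 -0.    1.51  0.02]
```

```bash

python3 -m jog '[{"grip":1,"slide":[-1.3,-0.9,0],"delta_rot":[0,0,0]},{"grip":1,"slide":[-2.5,-1.7,0],"delta_rot":[0,0,0]},{"grip":1,"slide":[-2.5,-1.7,0],"delta_rot":[0,0,0]},{"grip":1,"slide":[-2.5,-1.7,0],"delta_rot":[0,0,0]},{"grip":1,"slide":[-2.5,-1.7,0],"delta_rot":[0,0,0]},{"grip":1,"slide":[-2.5,-1.7,0],"delta_rot":[0,0,0]},{"grip":1,"slide":[-2.5,-1.7,0],"delta_rot":[0,0,0]},{"grip":1,"slide":[-2.5,-1.7,0],"delta_rot":[0,0,0]}]'
python3 -m jog '[{"grip":1,"slide":[-2.5,-1.7,0],"delta_rot":[0,0,0]},{"grip":1,"slide":[-2.5,-1.7,0],"delta_rot":[0,0,0]},{"grip":1,"slide":[-2.5,-1.7,0],"delta_rot":[0,0,0]},{"grip":1,"slide":[-2.5,-1.7,0],"delta_rot":[0,0,0]},{"grip":1,"slide":[-2.5,-1.7,0],"delta_rot":[0,0,0]},{"grip":1,"slide":[-2.5,-1.7,0],"delta_rot":[0,0,0]},{"grip":1,"slide":[-2.5,-1.7,0],"delta_rot":[0,0,0]},{"grip":1,"slide":[-2.5,-1.7,0],"delta_rot":[0,0,0]}]'
python3 -m jog '[{"grip":1,"slide":[-2.5,-1.7,0],"delta_rot":[0,0,0]},{"grip":1,"slide":[-1.2,-0.8,0.5],"delta_rot":[0,0,0]},{"grip":1,"slide":[0,0,1],"delta_rot":[0,0,0]},{"grip":1,"slide":[0,0,1.5],"delta_rot":[0,0,0]},{"grip":1,"slide":[0,0,0],"delta_rot":[0,0,0]},{"grip":1,"slide":[0,0,0],"delta_rot":[0,0,0]},{"grip":1,"slide":[0,0,0],"delta_rot":[0,0,0]}]'
python3 go.py .4513 -.2672 .0705
python3 - <<'E'
from h import *
im,m=snap('wrist','pics/w9.png');print(proj_w([.4513,-.2672,.1],m))
h=cv2.cvtColor(im,cv2.COLOR_BGR2HSV);k=((h[...,0]<12)&(h[...,1]>110)&(h[...,2]>25)&(h[...,2]<150)).astype(np.uint8)
k[:150]=0;k[350:]=0;n,_,s,c=cv2.connectedComponentsWithStats(cv2.morphologyEx(k,cv2.MORPH_OPEN,np.ones((5,5))))
for i in range(1,n):
  if s[i,4]>300: print(s[i],c[i],plane('wrist',c[i],.095,m))
E
```

```text
t: 23.43
eef_pos: [0.5457, 0.0383, 0.1975]
tcp_rot: [-0.0, 0.595, 0.804, 0.0]
wrist_force: [1.0, -0.1, 0.2]
grip_width: 1.002
grip_force: 0.0
t: 24.1
eef_pos: [0.4741, -0.1928, 0.1976]
tcp_rot: [0.0, 0.595, 0.804, 0.0]
wrist_force: [0.1, -0.3, -0.5]
grip_width: 0.996
grip_force: 0.0
t: 24.68
eef_pos: [0.462, -0.2335, 0.1678]
tcp_rot: [-0.0, 0.594, 0.804, 0.0]
wrist_force: [0.2, 0.4, 0.0]
grip_width: 0.999
grip_force: 0.0
t 24.68 eef [ 0.462  -0.2335  0.1678] slide cm [-2.91 -2.01  9.73] yaw 1.869 tilt [-0.  0.] w 0.999 0.0 q [-0.57 -0.06  1.78  0.    1.43 -0.86]
[290.71106121 298.85260652]
[ 264  271   52   55 2233] [290.35647112 298.26556202] [ 0.45123056 -0.26919792]
[617 274  23  55 649] [630.02619414 305.26502311] [ 0.76527421 -0.19517042]
```

The knob mask centre (290,298) matches the prediction (291,299). I shift, descend and grip.

```bash

python3 -m jog '[{"grip":1,"slide":[-1.5,-1,0],"delta_rot":[0,0,0]},{"grip":1,"slide":[-1.4,-1,0],"delta_rot":[0,0,0]},{"grip":1,"slide":[0,0,1.7],"delta_rot":[0,0,0]},{"grip":1,"slide":[0,0,2],"delta_rot":[0,0,0]},{"grip":1,"slide":[0,0,2],"delta_rot":[0,0,0]},{"grip":1,"slide":[0,0,2],"delta_rot":[0,0,0]},{"grip":1,"slide":[0,0,2],"delta_rot":[0,0,0]},{"grip":1,"slide":[0,0,0],"delta_rot":[0,0,0]}]'
python3 -m jog '[{"grip":0,"slide":[0,0,0],"delta_rot":[0,0,0]},{"grip":0,"slide":[0,0,0],"delta_rot":[0,0,0]},{"grip":0,"slide":[0,0,0],"delta_rot":[0,0,0]},{"grip":0,"slide":[0,0,0],"delta_rot":[0,0,0]},{"grip":0,"slide":[0,0,0],"delta_rot":[0,0,0]},{"grip":0,"slide":[0,0,0],"delta_rot":[0,0,0]},{"grip":0,"slide":[0,0,0],"delta_rot":[0,0,0]},{"grip":0,"slide":[0,0,0],"delta_rot":[0,0,0]}]'
python3 go.py .597 -.088 .0725
python3 - <<'E'
from h import *
# empty mat: middle by dark blob in the side and scene pictures
for n,(u0,u1,v0,v1) in dict(side=(270,335,215,260),scene=(215,290,205,260)).items():
    im,m=snap(n,f'pics/{n}9.png');g=im.max(2);k=np.zeros_like(g);k[v0:v1,u0:u1]=(g[v0:v1,u0:u1]<50)
    c=max(cv2.findContours(k,0,1)[0],key=cv2.contourArea);e=cv2.fitEllipse(c);print(n,e,plane(n,e[0],.006,m))
E
```

```text
t: 25.4
eef_pos: [0.4493, -0.2659, 0.0672]
tcp_rot: [-0.003, 0.594, 0.804, 0.0]
wrist_force: [-0.6, 0.4, -0.6]
grip_width: 1.0
grip_force: 0.0
t: 26.07
eef_pos: [0.4511, -0.2678, 0.0708]
tcp_rot: [0.0, 0.595, 0.804, 0.0]
wrist_force: [-0.2, -0.8, -0.3]
grip_width: 0.477
grip_force: 0.0
t 26.07 eef [ 0.4511 -0.2678  0.0708] slide cm [12.93 19.21 -0.17] yaw 1.868 tilt [ 0. -0.] w 0.477 0.0 q [-0.63  0.05  1.85  0.    1.24 -0.93]
side ((300.3153076171875, 233.59613037109375), (23.190345764160156, 40.24898147583008), 88.18528747558594) [ 0.59627551 -0.08543417]
scene ((251.00746154785156, 230.0694122314453), (32.6239013671875, 48.519187927246094), 86.36551666259766) [ 0.59939899 -0.08643037]
```

```bash

python3 -m jog '[{"grip":0,"slide":[0,0,0],"delta_rot":[0,0,0]},{"grip":0,"slide":[0,0,0],"delta_rot":[0,0,0]},{"grip":0,"slide":[0,0,0],"delta_rot":[0,0,0]},{"grip":0,"slide":[0,0,0],"delta_rot":[0,0,0]}]'
python3 -m jog '[{"grip":0,"slide":[0,0,-1],"delta_rot":[0,0,0]},{"grip":0,"slide":[0,0,-1.5],"delta_rot":[0,0,0]},{"grip":0,"slide":[0,0,-1.5],"delta_rot":[0,0,0]},{"grip":0,"slide":[0,0,-2],"delta_rot":[0,0,0]},{"grip":0,"slide":[0.7,1,0],"delta_rot":[0,0,0]},{"grip":0,"slide":[1.3,1.9,0],"delta_rot":[0,0,0]},{"grip":0,"slide":[1.3,1.9,0],"delta_rot":[0,0,0]},{"grip":0,"slide":[1.3,1.9,0],"delta_rot":[0,0,0]}]'
python3 -m jog '[{"grip":0,"slide":[1.3,1.9,0],"delta_rot":[0,0,0]},{"grip":0,"slide":[1.3,1.9,0],"delta_rot":[0,0,0]},{"grip":0,"slide":[1.3,1.9,0],"delta_rot":[0,0,0]},{"grip":0,"slide":[1.3,1.9,0],"delta_rot":[0,0,0]},{"grip":0,"slide":[1.3,1.9,0],"delta_rot":[0,0,0]},{"grip":0,"slide":[1.3,1.9,0],"delta_rot":[0,0,0]},{"grip":0,"slide":[0.6,1,0],"delta_rot":[0,0,0]},{"grip":0,"slide":[0,0,0],"delta_rot":[0,0,0]}]'
python3 -m jog '[{"grip":0,"slide":[0,0,0],"delta_rot":[0,0,0]},{"grip":0,"slide":[0,0,0],"delta_rot":[0,0,0]}]'
python3 go.py .5975 -.087 .071
```

```text
t: 26.5
eef_pos: [0.451, -0.2679, 0.0707]
tcp_rot: [-0.0, 0.595, 0.804, -0.0]
wrist_force: [-2.4, -1.1, 2.3]
grip_width: 0.417
grip_force: 30.0
t: 27.17
eef_pos: [0.5021, -0.2027, 0.1299]
tcp_rot: [-0.0, 0.595, 0.804, 0.0]
wrist_force: [0.5, -0.4, -5.0]
grip_width: 0.42
grip_force: 30.0
t: 27.83
eef_pos: [0.5965, -0.0849, 0.1297]
tcp_rot: [-0.001, 0.594, 0.805, 0.0]
wrist_force: [0.1, -1.0, -3.3]
grip_width: 0.42
grip_force: 30.0
t: 28.0
eef_pos: [0.5949, -0.088, 0.13]
tcp_rot: [-0.0, 0.595, 0.804, -0.0]
wrist_force: [0.7, 0.5, -4.3]
grip_width: 0.423
grip_force: 30.0
t 28.0 eef [ 0.5949 -0.088   0.13  ] slide cm [0.02 0.28 5.9 ] yaw 1.867 tilt [-0.001 -0.   ] w 0.423 30.0 q [-0.23  0.19  1.58 -0.    1.37 -0.53]
```

```bash

python3 -m jog '[{"grip":0,"slide":[0,0.2,1.5],"delta_rot":[0,0,0]},{"grip":0,"slide":[0,0,1.5],"delta_rot":[0,0,0]},{"grip":0,"slide":[0,0,1.5],"delta_rot":[0,0,0]},{"grip":0,"slide":[0,0,0.6],"delta_rot":[0,0,0]},{"grip":0,"slide":[0,0,0.3],"delta_rot":[0,0,0]},{"grip":0,"slide":[0,0,0.2],"delta_rot":[0,0,0]},{"grip":0,"slide":[0,0,0.1],"delta_rot":[0,0,0]},{"grip":0,"slide":[0,0,0.1],"delta_rot":[0,0,0]}]'
python3 -m jog '[{"grip":0,"slide":[0,0,0.1],"delta_rot":[0,0,0]},{"grip":0,"slide":[0,0,0],"delta_rot":[0,0,0]},{"grip":0,"slide":[0,0,0],"delta_rot":[0,0,0]}]'
```

```text
t: 28.67
eef_pos: [0.5982, -0.0874, 0.0737]
tcp_rot: [0.001, 0.595, 0.804, 0.0]
wrist_force: [-0.7, 0.7, -3.9]
grip_width: 0.42
grip_force: 30.0
t: 28.92
eef_pos: [0.5979, -0.0871, 0.0721]
tcp_rot: [0.0, 0.595, 0.804, 0.0]
wrist_force: [0.3, -0.4, -4.3]
grip_width: 0.421
grip_force: 30.0
```

```bash

python3 -m jog '[{"grip":0,"slide":[0,0,0.1],"delta_rot":[0,0,0]},{"grip":0,"slide":[0,0,0.1],"delta_rot":[0,0,0]},{"grip":0,"slide":[0,0,0],"delta_rot":[0,0,0]},{"grip":0,"slide":[0,0,0],"delta_rot":[0,0,0]}]'
```

```text
t: 29.25
eef_pos: [0.598, -0.0872, 0.0707]
tcp_rot: [0.0, 0.595, 0.804, 0.0]
wrist_force: [-4.6, -0.1, 4.3]
grip_width: 0.421
grip_force: 30.0
```

Contact. I release, rise and check.

```bash

python3 -m jog '[{"grip":1,"slide":[0,0,0],"delta_rot":[0,0,0]},{"grip":1,"slide":[0,0,0],"delta_rot":[0,0,0]},{"grip":1,"slide":[0,0,0],"delta_rot":[0,0,0]},{"grip":1,"slide":[0,0,0],"delta_rot":[0,0,0]},{"grip":1,"slide":[0,0,-2],"delta_rot":[0,0,0]},{"grip":1,"slide":[0,0,-3],"delta_rot":[0,0,0]},{"grip":1,"slide":[0,0,-4],"delta_rot":[0,0,0]},{"grip":1,"slide":[0,0,-4],"delta_rot":[0,0,0]}]'
python3 -m jog '[{"grip":1,"slide":[-3,-1,-2],"delta_rot":[0,0,0]},{"grip":1,"slide":[-3,-1,-2],"delta_rot":[0,0,0]},{"grip":1,"slide":[-3,-1,0],"delta_rot":[0,0,0]},{"grip":1,"slide":[-3,-1,0],"delta_rot":[0,0,0]},{"grip":1,"slide":[0,0,0],"delta_rot":[0,0,0]},{"grip":1,"slide":[0,0,0],"delta_rot":[0,0,0]}]'
python3 - <<'E'
from h import *
a,_=snap('scene','pics/s10.png');b,_=snap('side','pics/d10.png')
f=lambda i:cv2.resize(i,None,fx=2.2,fy=2.2,interpolation=cv2.INTER_CUBIC)
o=np.zeros((600,800,3),np.uint8);a=f(a[145:385,222:402]);b=f(b[180:360,220:400]);o[:a.shape[0],:a.shape[1]]=a;o[:b.shape[0],400:400+b.shape[1]]=b
cv2.imwrite("pics/c10.png",o)
E
```

```text
t: 29.92
eef_pos: [0.5966, -0.0868, 0.1997]
tcp_rot: [-0.001, 0.595, 0.804, -0.001]
wrist_force: [0.5, -0.1, -0.1]
grip_width: 0.943
grip_force: 0.0
t: 30.42
eef_pos: [0.5941, -0.2151, 0.2392]
tcp_rot: [-0.0, 0.596, 0.803, -0.0]
wrist_force: [-0.3, 1.2, 0.7]
grip_width: 1.003
grip_force: 0.0
```

View pics/c10.png

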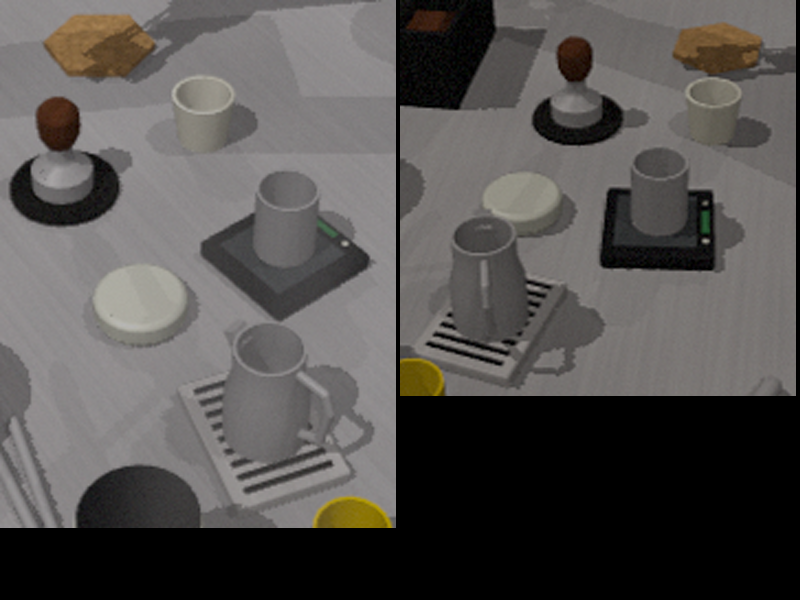

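The picture shows the tamper on the mat, the cup on the scale and the jug on the tray. All are upright and centred, and the espresso cup and lids have not moved.

```bash
python3 -c "
from station import bot
print(bot.job_done())"
```

```text
the job is handed in; nothing more can be done
None
```

The job is handed in at about 30 s of the 118 s: tamper on the mat, dosing cup on the scale and milk jug on the drip tray, all upright and released, with the espresso cup and lids unmoved in the last picture; no verdict came back.

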